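Ready a cleaner jug for sampling: load the rack, open the push-and-turn cap

ROBOT

A 6-joint arm with a two-finger parallel gripper is mounted at the origin on the work surface. World frame = base frame: x ahead of the robot, y to its left, z up, the work surface at z = 0. Lengths are in mm, angles in rad, forces in N, time in s.
With the tool pointing down it reaches from about 350 to 975 mm from the base axis. Payload 7.1 kg.
Tool frame: the origin (TCP) lies at the very end of the fingers, on their centre line; the grasp point (between the pads) lies tcp_to_grasp behind it (tcp_to_grasp is the distance from the TCP to the grasp point, in mm); z points along the fingers, x is the direction in which the jaws open and shut, and the axes are right-handed (so a half turn about z gives the same grasp; the last joint's range is limited). The gripper opens to 88 mm and grips with 3 to 60 N. Pads are 20 mm wide; open, the fingers measure 115 mm over their backs; the gripper's body (75 mm by 178 mm) begins 61 mm behind the grasp point.
Start: joints at [-1.226, 0.423, 1.63, -0, 1.089, -0.019], TCP at [222.409, -584.071, 222.675] pointing down, gripper open.
Joint ranges: [-3, 3], [-0.9, 2.11], [0.09, 2.58], [-1.31, 4.45], [0.11, 2.69], [-2.54, 2.54]. Speed limits (rad/s): [2.39, 2.39, 3.01, 3.14, 3.14, 3.14].

INTERFACE

Orientations are given as a rotation vector (axis times angle).
In Python, from workcell import get_obs, get_image, close_job, recognise, mark_of, tcp_to_grasp gives the robot as it stands. The module is installed in compiled form; this text tells all that it offers.
- The arm moves only by the tool move_arm, never from a script. Its argument "motion" is a list of rows, each a list of 7 numbers: the shift along the world's x, y, z in mm, then the turn, a rotation vector about the world's x, y, z in rad, then the finger opening in mm, from 0 to 87.8. A call has 1 to 5 rows; each row is the pose to reach, as a shift and turn from the pose commanded when the call began; what a row does not reach only later rows make up. A row lasts 1/12 s, in which the tool goes at most 41.7 mm and 7.16 degrees, less where a joint would pass 70% of its speed; a pose out of reach is approached as far as the arm can. A call with a gripper value outside its range is refused whole. The fingers move at their own pace and stop on an object; the grip force is fixed at half the most. Time passes only in rows, so rows that repeat a pose let the fingers close. It gives the time, the measured TCP pose, the force and the opening at its end, in the units of the state.
- get_obs(): the state, without advancing time (a new reading comes with each control period).
- get_image(name): name is "side" or "top" or "wrist"; returns a dict with "color" (400x640x3 uint8, red, green, blue), "mtx" (3x3 intrinsics, pixels), "camera_from_world" (4x4, takes a point from world to camera coordinates). Camera axes: x right, y up, looking along -z (the intrinsics and any distortion apply to the point x, -y, -z); pixel columns grow to the right and rows downward; lengths in mm; the calibration is good to about 2 mm. A picture is of the moment at which its call begins. There is no depth.
- close_job(): hands the job in, once; it reports no verdict.
Trained networks look in a picture, given as the dict that the camera call returned (one of the last four; its "shot" number tells which), for a name from the list of things; names that differ only in an ending like _2 or _b are one class to them, and where a whole thing is asked for, a point or a joint stands for the part that bears it (a point fixed in the world has none). Each returns a list of dicts, best first, with "p" (0 to 1); they miss things now and then, are a little off and sometimes report something else, mostly with a low value. They report only what shows in the picture. A call takes as long as a camera call. They do not tell look-alikes from the thing itself.
- recognise(picture, label): "bbox" ([centre column, centre row, width, height] in pixels, round what is visible of it).
- mark_of(picture, label): "location" ([row, column] in pixels: a listed point, or the origin of a listed thing).
The state is a dict: "t": time; "qpos": joint angles; "qvel": joint speeds; "joint_torque": joint torques, N m; "ee_pos": TCP position; "orientation": TCP orientation; "ft_force": force on the tool from outside, world axes, zero at the start; "moment": the same for the moment, N m; "width": finger opening in mm.
Only numpy, scipy, OpenCV 4.12 (cv2) and the standard library are available. Lean on these libraries where they do the work, as an engineer would, in place of code of your own. Each camera call takes 0.05 s, during which the arm holds its last target. There are 200 camera calls.

TASK

Get ready to draw samples from the blue cleaner jug: stand the two empty bottles upright and fully down in the free pockets of the sample rack, the two-dot pocket first and then the three-dot one. Then open the jug: press its white safety cap down against the spring, turn it a quarter turn anticlockwise while pressed, and lift it straight up off the neck. Finish still holding the cap in the gripper, upright and still about 8 cm above where it sat, over the neck; leave everything else where it stands.

Things in the scene. Friction and masses are not known exactly. Their poses are not given: they have to be found in the camera images.
- jug: Blue 2-litre jug strapped in a steel cradle fixed to the bench. Origin on the bench under the neck's vertical axis; z up, +x from the neck to the carrying handle. Cradle: x -62 to 128, y +-62 mm; flat shoulder 154 mm up. Handle: a bar along y = 0 from x = 45 to 118 mm, top 173 mm up, so the fingers have most room opened along the jug's y; closed on the cap they may point any way.
- neck (a point): Centre of the rim of the jug's neck, on its axis, 196 mm above the bench (under the cap at first); axes as the jug's. Cap and neck form a bayonet: a spring pushes the cap up (5 N at rest, 11 N fully down) and lugs in notches lock it. Pressed down over 4 mm (stop at 6 mm) it turns anticlockwise seen from above; turned 55 to 125 degrees (best 90) it lifts off. Clockwise is blocked.
- cap_center (a point): Centre of the white push-and-turn cap, half-way up its axis: round, ribbed, 56 mm across, 30 mm tall, 35 g, red arrow on top. Seated: centre 190, top 205, lower rim 175 mm above the bench, clear neck 34 mm across below the rim. z up; x lies along the jug's x while locked and turns with the cap. One firm grip (25 N or more) round its side serves to press, turn and lift.
- rack: Black sample rack fixed to the bench, 90 x 212 x 36 mm, origin on the bench under its centre, z up. Three round pockets, 44 mm across and 28 mm deep, in a row along its y, 64 mm apart, marked by yellow dots on the top: one dot at y = +64 mm, two in the middle, three at y = -64 mm. Fingers closing along the rack's x (across the row) have the most room.
- pocket1 (a point): Centre of the floor of the one-dot pocket, 8 mm above the bench. It already holds the filled bottle. Axes as the rack's.
- pocket2 (a point): Centre of the floor of the two-dot pocket (middle), 8 mm above the bench, 28 mm below the rack's top: to be filled first.
- pocket3 (a point): Centre of the floor of the three-dot pocket, 8 mm above the bench: to be filled second.
- empty_a_center (a point): Centre (half-way up) of an empty white sample bottle standing loose on the bench: 40 mm diameter, 100 mm tall, about 30 g, straight-sided to 76 mm above its foot, open neck 27 mm across above that. Grip it 5 to 15 mm above this point, so that the fingertips stay above the rack's top when it is seated. z is its axis. Seated, this point is 50 mm above the pocket's floor.
- empty_b_center (a point): The same for the other empty white sample bottle, identical; either may go in either pocket.
- filled_center (a point): Centre of the filled blue sample bottle with a black screw cap (40 mm diameter, 102 mm tall) that stands in the one-dot pocket; leave it there.
- tape_mid (a point): Brown roll of tape lying flat between the empties, 84 mm across, 24 mm tall; the point is half-way up on its axis. Leave it.
- funnel_mid (a point): Orange funnel standing mouth down, 100 mm across, 100 mm tall; the point is half-way up on its axis. Leave it.
- marker_mid (a point): Grey and red marker pen lying on the bench, 126 mm long, 15 mm thick; its middle. Leave it.
Not all that is in view belongs to the job. Leave any red look-alike of the part that bears empty_a_center alone.

How it is judged (in metres and radians):
On the way, in this order (a step that is already met when the one before it is completed fails the run):
1. one empty bottle stands fully down in the two-dot pocket while the three-dot pocket is still free (((horizontal distance between empty_a_center and pocket2 below 0.006 m and z of empty_a_center in the frame of pocket2 below 0.055 m and angle between empty_a_center's own z axis and vertical below 0.12 rad) or (horizontal distance between empty_b_center and pocket2 below 0.006 m and z of empty_b_center in the frame of pocket2 below 0.055 m and angle between empty_b_center's own z axis and vertical below 0.12 rad)) and not ((horizontal distance between empty_a_center and pocket3 below 0.006 m and z of empty_a_center in the frame of pocket3 below 0.055 m and angle between empty_a_center's own z axis and vertical below 0.12 rad) or (horizontal distance between empty_b_center and pocket3 below 0.006 m and z of empty_b_center in the frame of pocket3 below 0.055 m and angle between empty_b_center's own z axis and vertical below 0.12 rad))), for 0.2 s.
2. the other empty bottle stands fully down in the three-dot pocket, both upright and let go ((((horizontal distance between empty_a_center and pocket2 below 0.006 m and z of empty_a_center in the frame of pocket2 below 0.055 m and angle between empty_a_center's own z axis and vertical below 0.12 rad) and (horizontal distance between empty_b_center and pocket3 below 0.006 m and z of empty_b_center in the frame of pocket3 below 0.055 m and angle between empty_b_center's own z axis and vertical below 0.12 rad)) or ((horizontal distance between empty_b_center and pocket2 below 0.006 m and z of empty_b_center in the frame of pocket2 below 0.055 m and angle between empty_b_center's own z axis and vertical below 0.12 rad) and (horizontal distance between empty_a_center and pocket3 below 0.006 m and z of empty_a_center in the frame of pocket3 below 0.055 m and angle between empty_a_center's own z axis and vertical below 0.12 rad))) and contact force between each of empty_a, empty_b and the fingers below 0.1 N), for 0.2 s.
3. the cap is pressed down on the neck, more than 3.5 mm (z of cap_center in the frame of jug below 0.1865 m and horizontal distance between cap_center and neck below 0.006 m), for 0.05 s.
4. the cap is turned more than 45 degrees while still down on the neck (angle between the x axis of cap_center and the x axis of jug, either way round above 0.785 rad and z of cap_center in the frame of jug below 0.194 m and horizontal distance between cap_center and neck below 0.008 m), for 0.05 s.
At the end, for the whole second after the job is handed in: Both empties stand in the two- and three-dot pockets (6 mm, foot within 5 mm of the floor, tilt under 7 deg), let go; the cap is held by the fingers (over 1 N), at rest, 50 to 140 mm above its seat, within 30 mm of the neck's axis, tilt under 17 deg, clear of the jug (all of step 2 and z of cap_center in the frame of jug between 0.24 and 0.33 m and horizontal distance between cap_center and neck below 0.03 m and angle between cap_center's own z axis and vertical below 0.3 rad and contact force between cap and the fingers above 1 N and contact force between cap and jug below 0.1 N and linear speed of cap below 0.03 m/s); the arm keeps its last pose, push and grip.
It fails at once if the filled bottle in the one-dot pocket is moved by more than 20 mm (distance of filled_center from where it was at the start of the episode above 0.02 m).
It fails at once if the tape roll, funnel or marker is moved by more than 30 mm (distance of any of tape_mid, funnel_mid, marker_mid from where it was at the start of the episode above 0.03 m).
It also fails if it takes over 72 s, if anything falls off the work surface, if the arm or the gripper's body presses on something with over 40 N, if the wrist force passes 120 N, or if a joint passes its speed limit or range.

## Working session

There is one attempt and no reset: what is moved stays moved. The work goes in short steps, Python scripts to look and compute and a tool call to move; the robot and the scene stay as the last step left them, time stands still between calls to the robot, and variables do not carry over. Pictures are saved under pics/ and viewed, about 8 in all and at most 12, crops included, and the job is handed in when it is done.

Besides the shell and the picture viewer there is one more tool, called after "Call:" as name([rows], argument=value, ...), one row to a line, values as JSON. move_arm: Moves the arm, as the interface text tells. Its arguments: {"type":"object","properties":{"motion":{"type":"array"}},"required":["motion"]}

```bash
mkdir -p pics
cat > h.py <<'E'
import numpy as np, cv2
from workcell import *
def save(pic,name,box=None,scale=1):
    im=pic["color"][:,:,::-1]
    if box: c0,r0,c1,r1=box; im=im[r0:r1,c0:c1]
    cv2.imwrite("pics/"+name,cv2.resize(im,None,fx=scale,fy=scale,interpolation=cv2.INTER_CUBIC))
def ray(pic,rc):
    M=np.array(pic["camera_from_world"]);R=M[:3,:3];t=M[:3,3]
    p=np.linalg.inv(np.array(pic["mtx"]))@[rc[1],rc[0],1]
    return -R.T@t, R.T@(p*[1,-1,-1])
def at_z(pic,rc,z):
    o,d=ray(pic,rc); return o+d*(z-o[2])/d[2]
def proj(pic,P):
    M=np.array(pic["camera_from_world"]);c=M[:3,:3]@np.asarray(P,float)+M[:3,3]
    u=np.array(pic["mtx"])@(c*[1,-1,-1]); return u[:2]/u[2]
def tri(rays):
    A=0;b=0
    for o,d in rays:
        d=d/np.linalg.norm(d);Q=np.eye(3)-np.outer(d,d);A=A+Q;b=b+Q@o
    x=np.linalg.solve(A,b)
    return x,max(np.linalg.norm((np.eye(3)-np.outer(d,d)/(d@d))@(x-o)) for o,d in rays)
E
python3 - <<'E'
from h import *
np.set_printoptions(precision=1,suppress=True)
s=get_obs();print(s["ee_pos"],s["orientation"],s["width"],tcp_to_grasp if not callable(tcp_to_grasp) else tcp_to_grasp())
T=get_image("top");S=get_image("side")
cv2.imwrite("pics/a.png",cv2.resize(np.vstack([T["color"],S["color"]])[:,:,::-1],(480,600)))
save(T,"top0.png",None,1.25);save(S,"side0.png",None,1.25)
for n in ["side","top"]:
    P={"top":T,"side":S}[n];print(n,np.array(P["mtx"]).round().tolist(),ray(P,[200,320]))
Z=dict(jug=0,neck=196,cap_center=190,rack=0,pocket1=8,pocket2=8,pocket3=8,empty_a_center=50,filled_center=59,tape_mid=12,funnel_mid=50,marker_mid=7)
for l,z in Z.items():
    for n,P in (("T",T),("S",S)):
        for m in mark_of(P,l)[:4]: print(n,l,round(m["p"],2),np.round(m["location"]),at_z(P,m["location"],z))
E
```

```text
[ 222.2 -583.6  221.9] [-2.6  1.8  0. ] 87.71660501326511 18.700000000000003
side [[456.0, 0.0, 321.0], [0.0, 456.0, 202.0], [0.0, 0.0, 1.0]] (array([369.4, 819.2, 897.3]), array([ 0.2, -0.7, -0.7]))
top [[367.0, 0.0, 321.0], [0.0, 367.0, 192.0], [0.0, 0.0, 1.0]] (array([498.2,  13.4, 943.1]), array([ 0.1, -0. , -1. ]))
T jug 0.71 [185. 433.] [ 592.5 -292.9    0. ]
T jug 0.63 [176. 465.] [ 616.8 -378.6    0. ]
T jug 0.58 [159. 314.] [653.   15.7   0. ]
S jug 0.62 [170. 342.] [ 588.5 -291.3    0. ]
T neck 0.81 [178. 463.] [ 587.7 -292.9  196. ]
T neck 0.73 [198. 175.] [534.2 296.1 196. ]
T neck 0.68 [221. 225.] [489.3 192.5 196. ]
S neck 0.63 [110. 347.] [ 590.3 -324.2  196. ]
T cap_center 0.63 [179. 462.] [ 587.9 -292.3  190. ]
T cap_center 0.44 [218. 226.] [495.7 192.7 190. ]
S cap_center 0.68 [245. 402.] [365.4 154.6 190. ]
S cap_center 0.65 [117. 344.] [ 592.1 -294.3  190. ]
S cap_center 0.54 [219. 253.] [691.5 167.5 190. ]
T rack 0.75 [206. 206.] [525.4 290.7   0. ]
S rack 0.97 [335. 314.] [517.1 296.1   0. ]
T pocket1 0.97 [221. 227.] [487.1 234.5   8. ]
T pocket1 0.96 [211. 204
[... 741 characters left out ...]
8 [317. 332.] [486.8 246.9   8. ]
T empty_a_center 0.66 [234. 309.] [460.2  25.4  50. ]
T empty_a_center 0.57 [265. 281.] [384.5  90.4  50. ]
S empty_a_center 0.89 [237. 360.] [471.3  27.2  50. ]
T filled_center 0.97 [196. 174.] [546.2 350.1  59. ]
S filled_center 0.65 [338. 292.] [548.2 349.6  59. ]
T tape_mid 0.75 [199. 329.] [548.4 -24.1  12. ]
T tape_mid 0.62 [185. 432.] [ 590.  -288.2   12. ]
S tape_mid 0.76 [227. 338.] [539.7 -31.6  12. ]
T funnel_mid 0.45 [200. 182.] [535.5 335.4  50. ]
S funnel_mid 0.84 [216. 254.] [756.6  29.2  50. ]
T marker_mid 0.78 [264. 329.] [383.6 -26.3   7. ]
S marker_mid 0.71 [246. 400.] [370.3 -12.4   7. ]
S marker_mid 0.5 [117. 345.] [ 648.9 -583.3    7. ]
```

View pics/top0.png

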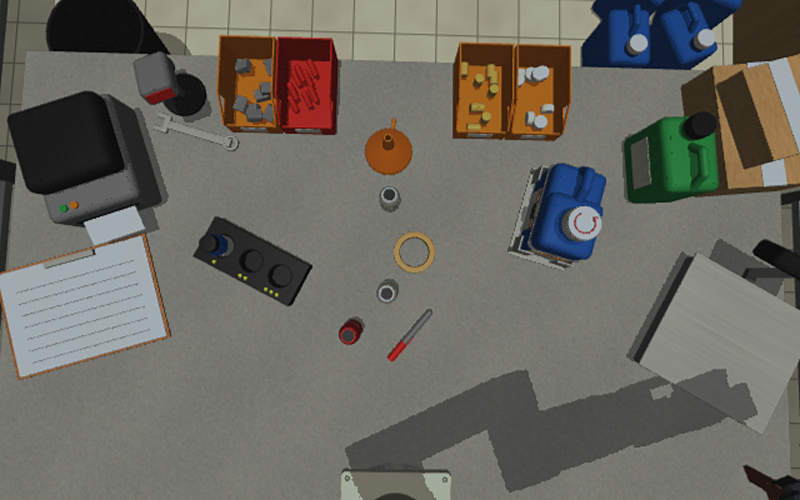

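View pics/side0.png

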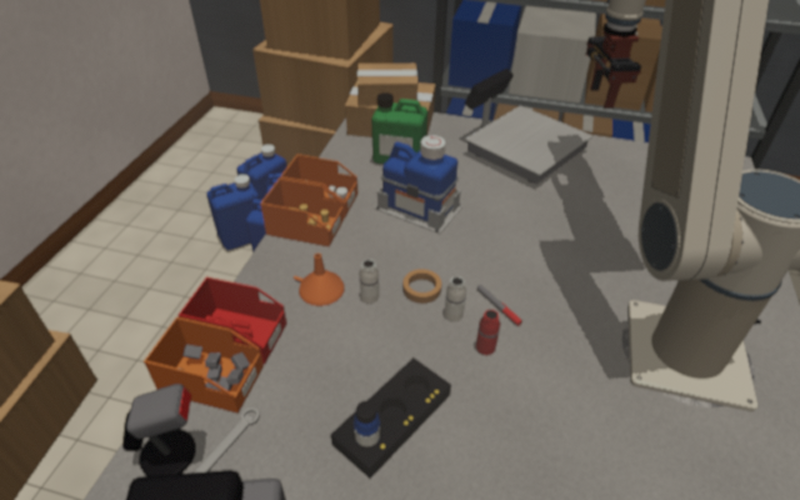

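The empties are at top pixels (310,234) and (311,158). Both are white with an open neck, so they fit the description. The bottle at (280,265) is the red look-alike. The rack's dots read one (beside the filled bottle), two (middle) and three (right). I'll confirm all of this in one crop.

Run:
```python
from h import *
np.set_printoptions(precision=1,suppress=True)
T=get_image("top");S=get_image("side")
save(T,"crop1.png",(150,90,410,290),3)
for l in ["empty_a_center","empty_b_center","neck"]:
  for n,P in (("T",T),("S",S)):
    for m in recognise(P,l)[:4]: print(n,l,round(m["p"],2),np.round(m["bbox"],1))
for rc in [(234,310),(158.5,311)]: print(at_z(T,rc,100),at_z(T,rc,75))
for p in [(227,368),(225,295)]:print("S",at_z(S,p[::-1] if 0 else (p[0],p[1]),100))
print(at_z(T,(223/1.25,583/1.25),205), at_z(T,(175/1.25,600/1.25),173), "funnel",at_z(T,(150/1.25,388/1.25),0))
```

```text
T empty_a_center 0.78 [309.1 235.6  16.8  17.5]
T empty_a_center 0.57 [280.5 265.6  22.6  23.4]
S empty_a_center 0.95 [363.9 237.9  20.1  33.4]
S empty_a_center 0.63 [392.9 266.   19.9  38.4]
S empty_b_center 0.59 [296.4 225.2  15.5  35.3]
S empty_b_center 0.57 [400.9 246.3  35.1  30.1]
T neck 0.89 [443.9 172.3  80.8  85.2]
S neck 0.69 [336.1 147.9  72.5  73.7]
[463.1  21.8 100. ] [462.  22.  75.]
[637.3  23.6 100. ] [641.4  23.9  75. ]
S [453.   34.8 100. ]
S [626.6  76.5 100. ]
[ 586.7 -295.4  205. ] [ 674.2 -338.9  173. ] funnel [755.4  28.7   0. ]
```

View pics/crop1.png

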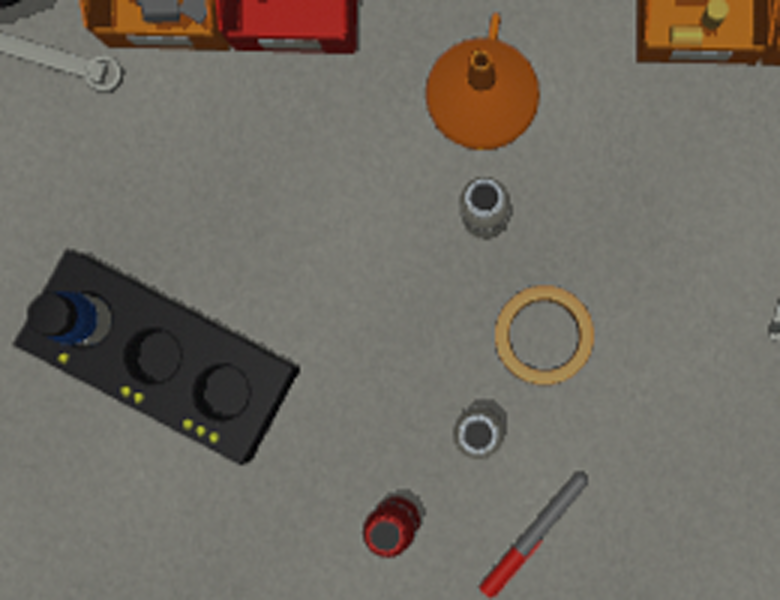

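Crop check: both white empties show open necks, A's mouth at top (309,235) and B's at (312,155). The red one at (279,269) stays put. The dots run one, two, three from the filled bottle rightwards. I'm moving above empty A.

Call:
move_arm([
  [75,190,0,0,0,0.35,87],
  [75,190,0,0,0,0.35,87],
  [75,190,0,0,0,0.35,87],
  [75,190,0,0,0,0.35,87],
  [75,190,0,0,0,0.35,87],
])

```text
t: 2.12
ee_pos: [297.6, -391.9, 222.6]
orientation: [-2.857, 1.305, 0.0]
ft_force: [0.4, -0.2, -0.4]
width: 87.2
```

Call:
move_arm([
  [75,190,0,0,0,0.38,87],
  [75,190,0,0,0,0.38,87],
  [75,190,0,0,0,0.38,87],
  [75,190,0,0,0,0.38,87],
  [75,190,0,0,0,0.38,87],
])

```text
t: 2.53
ee_pos: [372.8, -202.0, 223.0]
orientation: [3.053, -0.741, 0.001]
ft_force: [0.7, 0.7, -0.6]
width: 87.1
```

Call:
move_arm([
  [75,190,0,0,0,0,87],
  [75,190,0,0,0,0,87],
  [75,190,0,0,0,0,87],
  [75,190,0,0,0,0,87],
  [75,190,0,0,0,0,87],
])

```text
t: 2.95
ee_pos: [448.0, -11.7, 223.1]
orientation: [-3.053, 0.741, -0.002]
ft_force: [1.0, -0.8, -0.5]
width: 87.2
```

Call:
move_arm([
  [15,37,-20,0,0,0,87],
  [15,37,-40,0,0,0,87],
  [15,37,-40,0,0,0,87],
  [15,37,-40,0,0,0,87],
])

```text
t: 3.28
ee_pos: [461.4, 23.1, 182.1]
orientation: [3.052, -0.74, -0.004]
ft_force: [0.3, 0.4, 0.1]
width: 86.9
```

Run:
```python
from h import *
np.set_printoptions(precision=2,suppress=True)
s=get_obs();print(s["ee_pos"],s["orientation"],s["qpos"],s["t"])
W=get_image("wrist");save(W,"w1.png",None,1)
print(np.array(W["mtx"]),ray(W,(200,320)))
S=get_image("side")
for l in ["empty_a_center"]:
  for P in (W,S):
    for m in mark_of(P,l)[:4]: print(l,round(m["p"],2),m["location"],at_z(P,m["location"],50))
```

```text
[461.42  23.14 182.06] [ 3.05 -0.74 -0.  ] [ 0.02  0.24  2.01 -0.    0.89  0.5 ] 3.2833
[[306.01   0.   317.32]
 [  0.   306.01 202.9 ]
 [  0.     0.     1.  ]] (array([498.06,  94.73, 343.59]), array([-0.12, -0.25, -0.96]))
empty_a_center 0.98 [166.3, 213.6] [384.37  94.61  50.  ]
empty_a_center 0.59 [192.2, 315.9] [460.53  26.25  50.  ]
empty_a_center 0.98 [262.7, 389.9] [385.11  89.45  50.  ]
empty_a_center 0.63 [235.9, 363.5] [463.41  19.9   50.  ]
empty_a_center 0.32 [314.0, 331.4] [485.58 266.53  50.  ]
empty_a_center 0.2 [342.2, 294.9] [541.42 352.17  50.  ]
```

View pics/w1.png

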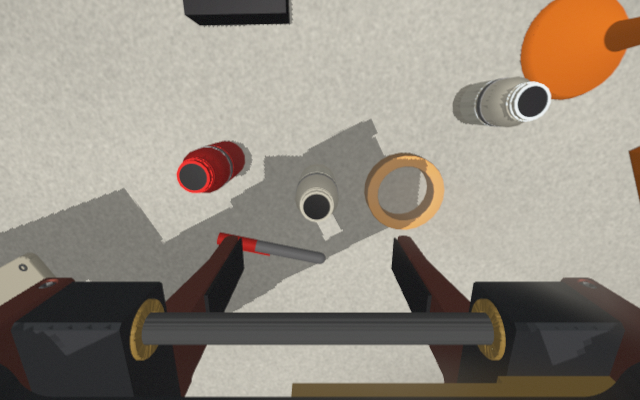

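Run:
```python
from h import *
np.set_printoptions(precision=1,suppress=True)
W=get_image("wrist");T=get_image("top")
print("A",at_z(W,(207.5,316),100),at_z(T,(234.7,309.3),100)); print("B",at_z(W,(102,533),100),at_z(T,(155.3,311.7),100))
for l in ["pocket1","filled_center"]:
  for P in (W,T):
    for m in mark_of(P,l)[:4]: print(l,round(m["p"],2),m["location"],at_z(P,m["location"],8 if l=="pocket1" else 59))
# mouth ellipse from dark blob near A in wrist
g=cv2.cvtColor(W["color"],cv2.COLOR_RGB2GRAY)
for n,(r,c) in dict(A=(207,316),B=(102,533)).items():
    m=(g<75).astype(np.uint8)[r-25:r+25,c-25:c+25]
    k,lab,st,cen=cv2.connectedComponentsWithStats(m)
    i=lab[25,25]; print(n,i,st[i],cen[i]+[c-25,r-25], at_z(W,(cen[i][1]+r-25,cen[i][0]+c-25),100))
```

```text
A [462.5  24.5 100. ] [461.5  23.4 100. ]
B [648.4  23.  100. ] [644.9  22.1 100. ]
pocket1 0.97 [195.9, 182.2] [548.7 349.3   8. ]
pocket1 0.79 [209.6, 204.7] [515.2 290.9   8. ]
pocket1 0.65 [220.4, 225.8] [489.1 236.6   8. ]
filled_center 0.75 [198.8, 173.0] [538.5 352.5  59. ]
A 1 [ 10  12  25  24 484] [313.2 205.5] [461.2  27.1 100. ]
B 1 [  4   9  29  29 646] [526.2 100. ] [644.2  26.8 100. ]
```

Call:
move_arm([
  [1,1,-40,0,0,0,87],
  [1,1,-80,0,0,0,87],
  [1,1,-115,0,0,0,87],
  [1,1,-140,0,0,0,87],
  [1,1,-140,0,0,0,87],
])

```text
t: 4.2
ee_pos: [460.2, 23.7, 38.8]
orientation: [3.051, -0.742, -0.012]
ft_force: [-0.3, 0.5, 0.8]
width: 87.1
```

Call:
move_arm([
  [0,0,0,0,0,0,30],
  [0,0,0,0,0,0,30],
  [0,0,0,0,0,0,30],
  [0,0,0,0,0,0,30],
  [0,0,0,0,0,0,30],
])

```text
t: 4.62
ee_pos: [464.4, 24.0, 44.1]
orientation: [-3.052, 0.742, -0.004]
ft_force: [-0.4, -0.2, -0.1]
width: 57.0
```

Call:
move_arm([
  [0,0,0,0,0,0,30],
  [0,0,0,0,0,0,30],
])

```text
t: 4.78
ee_pos: [463.7, 23.9, 43.3]
orientation: [-3.052, 0.742, -0.002]
ft_force: [-0.6, -0.6, 0.6]
width: 44.1
```

Call:
move_arm([
  [0,0,0,0,0,0,30],
  [0,0,0,0,0,0,30],
  [0,0,0,0,0,0,30],
  [0,0,20,0,0,0,30],
  [0,0,45,0,0,0,30],
])

```text
t: 5.2
ee_pos: [461.8, 23.9, 86.7]
orientation: [3.051, -0.742, -0.007]
ft_force: [-0.5, 0.9, -1.1]
width: 39.9
```

Call:
move_arm([
  [0,0,25,0,0,0,30],
  [0,0,45,0,0,0,30],
  [0,0,45,0,0,0,30],
  [0,0,45,0,0,0,30],
])

```text
t: 5.53
ee_pos: [464.0, 24.0, 133.4]
orientation: [-3.052, 0.742, -0.004]
ft_force: [0.3, -0.1, -1.8]
width: 39.6
```

Run:
```python
from h import *
np.set_printoptions(precision=2,suppress=True)
s=get_obs();print(s["ee_pos"],s["orientation"],s["width"],s["t"])
W=get_image("wrist");T=get_image("top")
g=cv2.cvtColor(W["color"],cv2.COLOR_RGB2GRAY)
save(W,"w2.png",(150,0,550,400),1.5)
print(proj(W,[s["ee_pos"][0],s["ee_pos"][1],s["ee_pos"][2]+18.7-11+50]))
```

```text
[464.04  23.95 133.35] [-3.05  0.74 -0.  ] 39.588440799030124 5.5333
[319.   319.21]
```

View pics/w2.png

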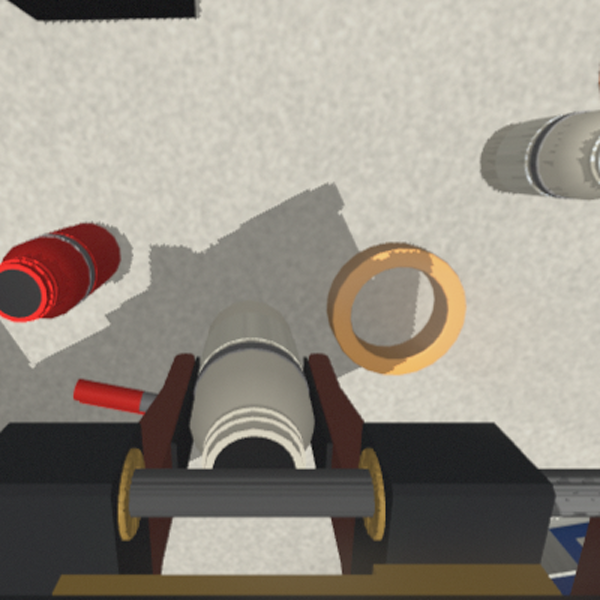

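The bottle is held (opening 39.6). Tape, red bottle and marker are undisturbed. I'm moving beside the rack to look at the pockets.

Call:
move_arm([
  [16,166,0,0,0,0,30],
  [16,166,0,0,0,0,30],
  [16,166,0,0,0,0,30],
  [16,166,0,0,0,0,30],
  [16,166,0,0,0,0,30],
])

```text
t: 6.05
ee_pos: [479.9, 195.6, 131.5]
orientation: [-3.053, 0.735, 0.0]
ft_force: [-0.2, 0.3, -0.9]
width: 39.8
```

Call:
move_arm([
  [0,0,0,0,0,0,30],
  [0,0,0,0,0,0,30],
  [0,0,0,0,0,0,30],
])

```text
t: 6.3
ee_pos: [478.5, 188.7, 131.7]
orientation: [3.051, -0.743, -0.003]
ft_force: [-0.5, -0.5, 0.1]
width: 39.8
```

Run:
```python
from h import *
np.set_printoptions(precision=2,suppress=True)
s=get_obs();print(s["ee_pos"],s["orientation"],s["width"],s["t"])
W=get_image("wrist");S=get_image("side")
save(W,"w3.png")
for l,z in [("pocket2",8),("rack",0),("filled_center",59)]:
  for P in (W,S):
    for m in mark_of(P,l)[:4]: print(l,round(m["p"],2),m["location"],at_z(P,m["location"],z))
```

```text
[478.49 188.69 131.66] [ 3.05 -0.74 -0.  ] 39.80038970814397 6.3
pocket2 0.88 [70.5, 300.7] [517.15 295.81   8.  ]
pocket2 0.6 [144.5, 303.3] [489.44 239.3    8.  ]
pocket2 0.76 [318.8, 334.5] [481.52 249.51   8.  ]
pocket2 0.72 [351.9, 291.5] [550.04 352.68   8.  ]
pocket2 0.67 [330.0, 313.0] [520.44 289.93   8.  ]
rack 0.68 [74.0, 301.2] [516.24 294.07   0.  ]
rack 0.63 [336.6, 312.3] [518.8 301.4   0. ]
rack 0.6 [227.8, 338.2] [541.73 -38.4   -0.  ]
filled_center 0.63 [145.8, 303.2] [493.52 242.23  59.  ]
filled_center 0.34 [285.3, 567.2] [640.87  30.68  59.  ]
filled_center 0.74 [228.1, 340.2] [525.22  17.65  59.  ]
filled_center 0.67 [340.3, 293.3] [544.03 353.9   59.  ]
```

View pics/w3.png

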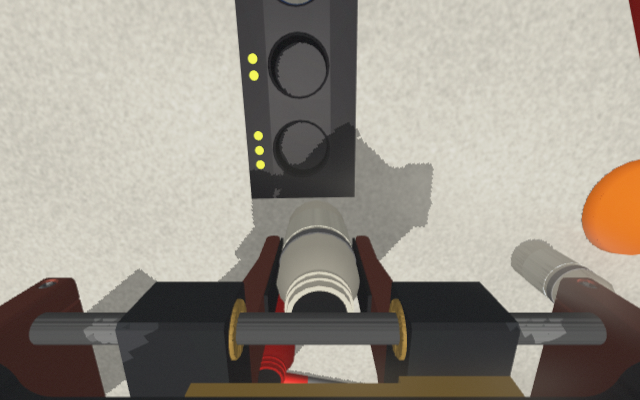

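Run:
```python
from h import *
np.set_printoptions(precision=2,suppress=True)
W=get_image("wrist");T=get_image("top")
print("W p2,p3",at_z(W,(66,299),36),at_z(W,(147.5,302),36),"corners",at_z(W,(198.5,252),36),at_z(W,(196.5,354),36))
C=[at_z(T,(90+r/3,150+c/3),36) for c,r in [(67,250),(300,368),(247,464),(13,346)]]
print("T corners",np.array(C),"centre",np.mean(C,0))
v=C[0]-C[1]+C[3]-C[2];print("rack y angle",np.degrees(np.arctan2(v[1],v[0])))
print("T p2,p3",at_z(T,(90+356/3,150+153/3),36),at_z(T,(90+391/3,150+222/3),36))
# fit ellipse of rim in wrist via gradient contrast
g=cv2.cvtColor(W["color"],cv2.COLOR_RGB2GRAY)
c=cv2.HoughCircles(cv2.resize(g[0:200,220:380],None,fx=4,fy=4,interpolation=cv2.INTER_CUBIC),cv2.HOUGH_GRADIENT,1,150,param1=60,param2=25,minRadius=90,maxRadius=140)
for x,y,r in (c[0] if c is not None else []): print("hough",x/4+220,y/4,r/4,at_z(W,(y/4,x/4+220),36))
# bottle axis in wrist: edges of bottle at rows
for r in (215,225,245,260): print(r,g[r,270:370:3])
```

```text
W p2,p3 [518.6  296.85  36.  ] [491.   240.49  36.  ] corners [431.03 221.59  36.  ] [511.36 182.01  36.  ]
T corners [[602.52 366.2   36.  ]
 [509.59 171.36  36.  ]
 [430.56 211.64  36.  ]
 [522.49 406.06  36.  ]] centre [516.29 288.81  36.  ]
rack y angle 64.59755505231983
T p2,p3 [516.8  291.78  36.  ] [489.42 234.33  36.  ]
hough 297.875 70.375 29.825 [516.32 294.49  36.  ]
hough 300.125 149.375 28.075 [488.87 239.84  36.  ]
215 [133 139 136 140 135 136 136 129 126 129 130 133 133 134 131 136 138 132
 130 127 131 130 131 126 135 140 138 137 138 140 138 137 133 138]
225 [140 137 138 135 135 136 129 131 128 130 133 131 135 138 158 175 177 175
 155 129 128 132 132 129 127 131 137 137 135 133 134 137 135 139]
245 [ 49  49  48  28  52  83 115 132 133 134 136 135 134 136 137 138 138 135
 135 135 136 134 133 132 131 129  96 105  33  41  50  50  50  50]
260 [ 49  45  29  75 129 131 135 138 140 142 144 146 146 148 147 148 149 148
 148 147 146 144 141 141 137 135 132 129 123  28  33  48  49  49]
```

Run:
```python
from h import *
np.set_printoptions(precision=1,suppress=True)
W=get_image("wrist");T=get_image("top");S=get_image("side")
print(get_obs()["ee_pos"])
ims=[]
for n,P in dict(W=W,T=T,S=S).items():
    h=cv2.cvtColor(P["color"],cv2.COLOR_RGB2HSV)
    m=cv2.inRange(h,(24,120,120),(36,255,255))
    k,l,st,c=cv2.connectedComponentsWithStats(m)
    for i in range(1,k):
        p=at_z(P,c[i][::-1],36)
        if st[i][4]>=2 and 380<p[0]<620 and 150<p[1]<420: print(n,st[i][4],c[i],p)
def crop(P,b,s): 
    c0,r0,c1,r1=b; return cv2.resize(P["color"][r0:r1,c0:c1,::-1],s,interpolation=cv2.INTER_CUBIC)
cv2.imwrite("pics/c4.png",np.hstack([crop(W,(220,0,380,240),(400,600)),np.vstack([crop(T,(150,165,260,247),(400,298)),crop(S,(260,280,370,363),(400,302))])]))
```

```text
[479.4 189.9 132.7]
W 83 [251.8  60.5] [487.9 317.3  36. ]
W 77 [253.1  77.5] [482.5 306.4  36. ]
W 68 [257.4 137. ] [462.2 265.3  36. ]
W 64 [258.5 151.5] [456.9 254.6  36. ]
W 60 [259.4 165.6] [451.6 243.9  36. ]
S 5 [349. 313.] [450.7 244.5  36. ]
S 4 [345.5 316.5] [456.1 255.3  36. ]
S 6 [341.8 319.8] [462.  265.7  36. ]
S 7 [328.3 334. ] [481.8 307.2  36. ]
S 7 [324.3 338. ] [487.6 318.6  36. ]
S 8 [305.9 356.9] [512.8 370.1  36. ]
```

View pics/c4.png

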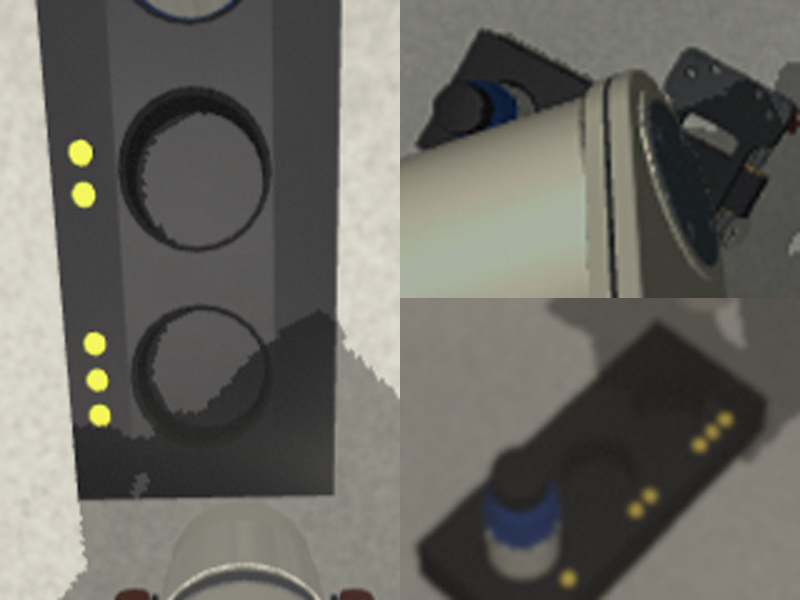

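Run:
```python
from h import *
np.set_printoptions(precision=1,suppress=True)
W=get_image("wrist")
print(get_obs()["ee_pos"])
for rc in [(67.2,298),(149,300.4)]: print(at_z(W,rc,36))
print(at_z(W,(198,252),36),at_z(W,(197.5,353.5),36))
```

```text
[479.4 189.9 132.7]
[517.3 296.9  36. ]
[489.1 240.5  36. ]
[431.2 222.4  36. ] [510.5 181.9  36. ]
```

Call:
move_arm([
  [10,28,0,0,0,0.02,30],
  [20,56,0,0,0,0.02,30],
  [30,84,0,0,0,0.02,30],
  [38,106.8,0,0,0,0.02,30],
  [38,106.8,0,0,0,0.02,30],
])

```text
t: 7.42
ee_pos: [519.3, 300.8, 133.1]
orientation: [-3.058, 0.708, -0.004]
ft_force: [-0.2, -0.7, -1.0]
width: 39.7
```

Call:
move_arm([
  [0,0,0,0,0,0,30],
  [0,0,-20,0,0,0,30],
  [0,0,-40,0,0,0,30],
  [0,0,-48,0,0,0,30],
  [0,0,-48,0,0,0,30],
])

```text
t: 7.83
ee_pos: [515.5, 295.0, 82.7]
orientation: [3.056, -0.712, -0.006]
ft_force: [0.9, -0.2, -0.9]
width: 40.0
```

Call:
move_arm([
  [0,0,0,0,0,0,30],
  [0,0,0,0,0,0,30],
  [0,0,-4,0,0,0,30],
  [0,0,-8,0,0,0,30],
  [0,0,-12,0,0,0,30],
])

```text
t: 8.25
ee_pos: [518.0, 297.0, 74.2]
orientation: [-3.059, 0.711, -0.002]
ft_force: [-0.6, -2.3, 2.0]
width: 39.0
```

Run:
```python
from h import *
np.set_printoptions(precision=2,suppress=True)
s=get_obs();print(s["ee_pos"],s["ft_force"],s["width"],s["t"])
S=get_image("side");W=get_image("wrist")
s=get_obs();print(s["ee_pos"],s["ft_force"],s["moment"])
def crop(P,b,sz): 
    c0,r0,c1,r1=b; return cv2.resize(P["color"][r0:r1,c0:c1,::-1],sz,interpolation=cv2.INTER_CUBIC)
cv2.imwrite("pics/c5.png",np.hstack([crop(S,(260,250,380,370),(400,400)),crop(W,(220,100,420,300),(400,400))]))
```

```text
[517.95 296.98  74.15] [-0.59 -2.35  2.03] 39.015336729693814 8.25
[517.34 296.63  72.75] [ 0.34  0.54 -0.92] [-0.01 -0.05  0.01]
```

View pics/c5.png

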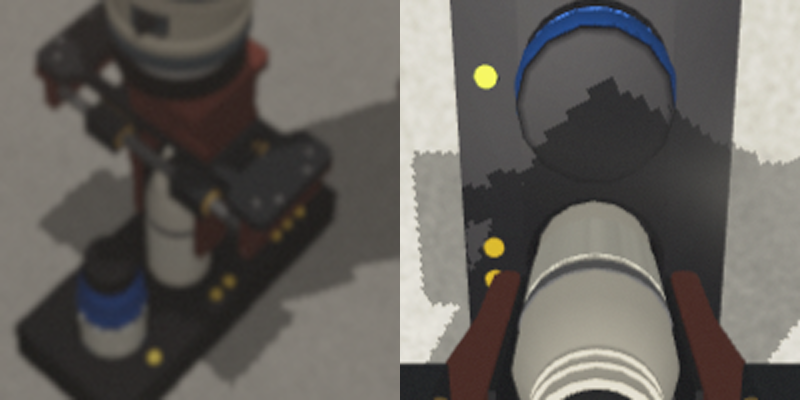

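The bottle's foot is already about 6 mm into the two-dot pocket with no contact force. I'm seating it.

Call:
move_arm([
  [0,0,-6,0,0,0,30],
  [0,0,-12,0,0,0,30],
  [0,0,-17,0,0,0,30],
  [0,0,-21,0,0,0,30],
  [0,0,-21.5,0,0,0,30],
])

```text
t: 8.77
ee_pos: [517.2, 296.7, 50.2]
orientation: [3.06, -0.712, -0.001]
ft_force: [0.3, -0.8, -0.8]
width: 40.0
```

Call:
move_arm([
  [0,0,0,0,0,0,30],
  [0,0,0,0,0,0,30],
  [0,0,0,0,0,0,30],
])

```text
t: 9.02
ee_pos: [517.4, 296.7, 51.2]
orientation: [3.06, -0.712, -0.0]
ft_force: [0.4, -0.2, -0.9]
width: 39.8
```

Call:
move_arm([
  [0,0,0,0,0,0,70],
  [0,0,0,0,0,0,70],
  [0,0,0,0,0,0,70],
  [0,0,0,0,0,0,70],
  [0,0,0,0,0,0,70],
])

```text
t: 9.43
ee_pos: [517.5, 296.8, 51.3]
orientation: [-3.06, 0.712, -0.0]
ft_force: [0.2, 0.1, 0.7]
width: 68.0
```

Call:
move_arm([
  [0,0,15,0,0,0,70],
  [0,0,50,0,0,0,70],
  [0,0,90,0,0,0,70],
  [0,0,120,0,0,0,70],
  [5,-10,120,0,0,0,80],
])

```text
t: 9.85
ee_pos: [525.4, 289.5, 177.8]
orientation: [-3.053, 0.708, -0.012]
ft_force: [1.0, 0.7, 0.7]
width: 73.7
```

Call:
move_arm([
  [65,-140,0,0,0,0,87],
  [65,-140,0,0,0,0,87],
  [65,-140,0,0,0,0,87],
  [65,-140,0,0,0,0,87],
  [65,-140,0,0,0,0,87],
])

```text
t: 10.27
ee_pos: [589.3, 142.0, 170.7]
orientation: [3.058, -0.718, 0.002]
ft_force: [-0.8, 0.6, 0.2]
width: 86.7
```

Call:
move_arm([
  [57.5,-122.7,0,0,0,0,87],
  [57.5,-122.7,0,0,0,0,87],
  [57.5,-122.7,0,0,0,0,87],
  [57.5,-122.7,0,0,0,0,87],
  [57.5,-122.7,0,0,0,0,87],
])

```text
t: 10.68
ee_pos: [645.6, 21.7, 170.5]
orientation: [3.058, -0.717, -0.0]
ft_force: [0.1, -0.7, 0.1]
width: 87.0
```

Call:
move_arm([
  [0,0,0,0,0,0,87],
  [0,0,0,0,0,0,87],
  [0,0,0,0,0,0,87],
])

```text
t: 10.93
ee_pos: [644.0, 25.8, 170.9]
orientation: [-3.061, 0.709, 0.001]
ft_force: [-1.0, 0.8, 0.4]
width: 86.9
```

Run:
```python
from h import *
np.set_printoptions(precision=1,suppress=True)
W=get_image("wrist");S=get_image("side");print(get_obs()["ee_pos"])
def crop(P,b,sz): 
    c0,r0,c1,r1=b; return cv2.resize(P["color"][r0:r1,c0:c1,::-1],sz,interpolation=cv2.INTER_CUBIC)
cv2.imwrite("pics/c6.png",np.hstack([crop(W,(240,120,400,280),(400,400)),crop(S,(260,250,380,370),(400,400))]))
for P in (W,S):
  for m in mark_of(P,"empty_a_center")[:4]: print(round(m["p"],2),m["location"],at_z(P,m["location"],50),at_z(P,m["location"],58))
```

```text
[644.4  25.6 171.2]
0.81 [245.8, 58.0] [386.7  95.8  50. ] [395.   95.8  58. ]
0.96 [264.9, 390.2] [383.4  96.   50. ] [383.2 102.9  58. ]
0.77 [318.9, 313.5] [519.6 288.7  50. ] [518.2 293.7  58. ]
```

View pics/c6.png

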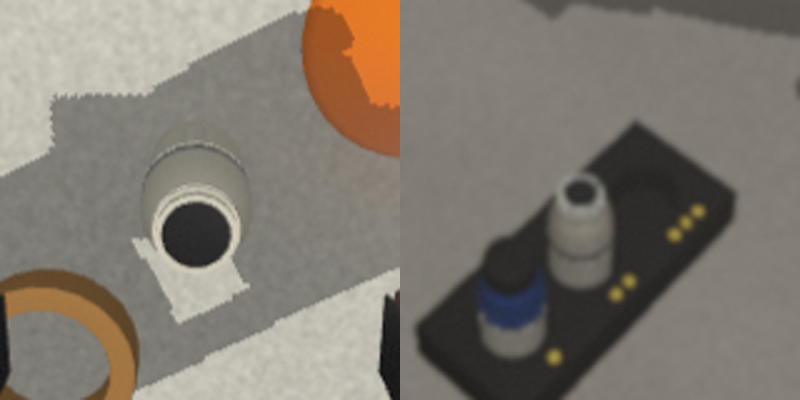

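Bottle A stands in the two-dot pocket, and the filled bottle is unmoved. B's mouth is at wrist pixel (318.8,213.6).

Run:
```python
from h import *
W=get_image("wrist");print(get_obs()["ee_pos"],at_z(W,(213.6,318.8),100))
```

```text
[644.71925393  24.90046475 171.30421139] [645.64743839  25.61922759 100.        ]
```

Call:
move_arm([
  [1,0.7,-40,0,0,0,87],
  [1,0.7,-80,0,0,0,87],
  [1,0.7,-110,0,0,0,84],
  [1,0.7,-128.5,0,0,0,80],
  [1,0.7,-128.5,0,0,0,75],
])

```text
t: 11.6
ee_pos: [642.5, 25.0, 38.2]
orientation: [3.058, -0.711, -0.012]
ft_force: [-1.1, 0.4, -0.1]
width: 76.8
```

Call:
move_arm([
  [0,0,0,0,0,0,30],
  [0,0,0,0,0,0,30],
  [0,0,0,0,0,0,30],
  [0,0,0,0,0,0,30],
  [0,0,0,0,0,0,30],
])

```text
t: 12.02
ee_pos: [646.8, 24.8, 44.2]
orientation: [-3.059, 0.711, -0.004]
ft_force: [0.8, -0.1, -0.8]
width: 45.0
```

Call:
move_arm([
  [0,0,0,0,0,0,30],
  [0,0,0,0,0,0,30],
  [0,0,0,0,0,0,30],
  [0,0,20,0,0,0,30],
  [0,0,40,0,0,0,30],
])

```text
t: 12.43
ee_pos: [644.7, 24.7, 81.9]
orientation: [3.059, -0.712, -0.005]
ft_force: [0.5, -0.2, 0.4]
width: 39.7
```

Call:
move_arm([
  [0,0,25,0,0,0,30],
  [0,0,50,0,0,0,30],
  [0,0,50,0,0,0,30],
  [0,0,50,0,0,0,30],
])

```text
t: 12.77
ee_pos: [646.9, 24.7, 134.2]
orientation: [-3.059, 0.712, -0.005]
ft_force: [-0.6, 0.4, -0.8]
width: 39.6
```

Call:
move_arm([
  [-23,31,0,0,0,0,30],
  [-46,62,0,0,0,0,30],
  [-68,93,0,0,0,0,30],
  [-90,124,0,0,0,0,30],
  [-112,154,0,0,0,0,30],
])

```text
t: 13.18
ee_pos: [531.6, 179.5, 131.1]
orientation: [3.058, -0.712, -0.004]
ft_force: [0.3, 1.2, -0.1]
width: 40.0
```

Call:
move_arm([
  [-20,28,0,0,0,0,30],
  [-35,48,0,0,0,0,30],
  [-44.6,61.1,0,0,0,0,30],
  [-44.6,61.1,0,0,0,0,30],
  [-44.6,61.1,0,0,0,0,30],
])

```text
t: 13.6
ee_pos: [488.2, 240.0, 131.6]
orientation: [3.059, -0.708, -0.002]
ft_force: [1.2, 0.7, -1.2]
width: 39.5
```

Call:
move_arm([
  [0,0,0,0,0,0,30],
  [0,0,-20,0,0,0,30],
  [0,0,-38,0,0,0,30],
  [0,0,-48,0,0,0,30],
  [0,0,-48,0,0,0,30],
])

```text
t: 14.02
ee_pos: [488.4, 238.2, 82.4]
orientation: [3.057, -0.713, -0.005]
ft_force: [-0.7, 0.5, -1.2]
width: 40.1
```

Call:
move_arm([
  [0,0,0,0,0,0,30],
  [0,0,0,0,0,0,30],
  [0,0,-4,0,0,0,30],
  [0,0,-8,0,0,0,30],
  [0,0,-12,0,0,0,30],
])

```text
t: 14.43
ee_pos: [489.9, 240.0, 73.4]
orientation: [-3.059, 0.711, -0.002]
ft_force: [0.0, -0.5, 0.6]
width: 39.9
```

Call:
move_arm([
  [0,0,0,0,0,0,30],
  [0,0,0,0,0,0,30],
])

```text
t: 14.6
ee_pos: [489.2, 239.9, 72.6]
orientation: [-3.06, 0.711, 0.0]
ft_force: [0.0, 0.1, -0.9]
width: 39.5
```

No force with the foot below the rim, so it's going in. I'll seat it and release.

Call:
move_arm([
  [0,0,-6,0,0,0,30],
  [0,0,-12,0,0,0,30],
  [0,0,-17,0,0,0,30],
  [0,0,-21,0,0,0,30],
  [0,0,-21.5,0,0,0,30],
])

```text
t: 15.02
ee_pos: [488.5, 240.1, 50.6]
orientation: [3.059, -0.712, -0.003]
ft_force: [-4.6, 1.3, 6.9]
width: 39.8
```

Call:
move_arm([
  [0,0,0,0,0,0,30],
  [0,0,0,0,0,0,30],
  [0,0,0,0,0,0,30],
])

```text
t: 15.27
ee_pos: [489.3, 239.8, 50.9]
orientation: [3.06, -0.711, -0.0]
ft_force: [0.2, 0.2, -0.6]
width: 39.7
```

Call:
move_arm([
  [0,0,0,0,0,0,70],
  [0,0,0,0,0,0,70],
  [0,0,0,0,0,0,70],
  [0,0,0,0,0,0,70],
  [0,0,0,0,0,0,70],
])

```text
t: 15.68
ee_pos: [489.4, 239.8, 51.2]
orientation: [-3.06, 0.712, -0.0]
ft_force: [-0.5, -0.7, -0.1]
width: 68.6
```

Call:
move_arm([
  [0,0,15,0,0,0,70],
  [0,0,50,0,0,0,70],
  [0,0,90,0,0,0,70],
  [0,0,130,0,0,0,70],
  [0,0,170,0,0,0,70],
])

```text
t: 16.1
ee_pos: [488.8, 239.6, 222.9]
orientation: [3.06, -0.712, -0.001]
ft_force: [1.4, -0.1, 0.2]
width: 70.3
```

Run:
```python
from h import *
np.set_printoptions(precision=1,suppress=True)
get_image("wrist");W=get_image("wrist");S=get_image("side");T=get_image("top");print(get_obs()["ee_pos"],get_obs()["width"])
def crop(P,b,sz): 
    c0,r0,c1,r1=b; return cv2.resize(P["color"][r0:r1,c0:c1,::-1],sz,interpolation=cv2.INTER_CUBIC)
cv2.imwrite("pics/c7.png",np.hstack([crop(S,(260,250,380,370),(400,400)),crop(T,(390,110,510,230),(400,400))]))
for m in mark_of(S,"empty_a_center")[:4]: print(round(m["p"],2),m["location"],at_z(S,m["location"],58))
# cap: white blob in top image
for n,P,b in (("T",T,(430,140,500,210)),("S",S,(320,90,370,140))):
    c0,r0,c1,r1=b;h=cv2.cvtColor(P["color"],cv2.COLOR_RGB2HSV)[r0:r1,c0:c1]
    m=cv2.inRange(h,(0,0,120),(180,60,255));k,l,st,c=cv2.connectedComponentsWithStats(m)
    for i in range(1,k):
        if st[i][4]>100: print(n,st[i],c[i]+[c0,r0],at_z(P,(c[i]+[c0,r0])[::-1],205))
```

```text
[489.9 240.1 222.4] 69.72520559727995
0.86 [264.3, 389.8] [384.4 101.3  58. ]
0.66 [341.8, 291.7] [546.4 357.5  58. ]
0.62 [320.9, 312.5] [518.9 299.   58. ]
T [  25    0   45   70 1903] [482.9 178.8] [ 586.7 -329.3  205. ]
S [  0   0  50  35 904] [338.  100.5] [ 625.7 -353.6  205. ]
S [ 11  20  39  13 111] [349.7 113.5] [ 576.6 -292.5  205. ]
```

View pics/c7.png

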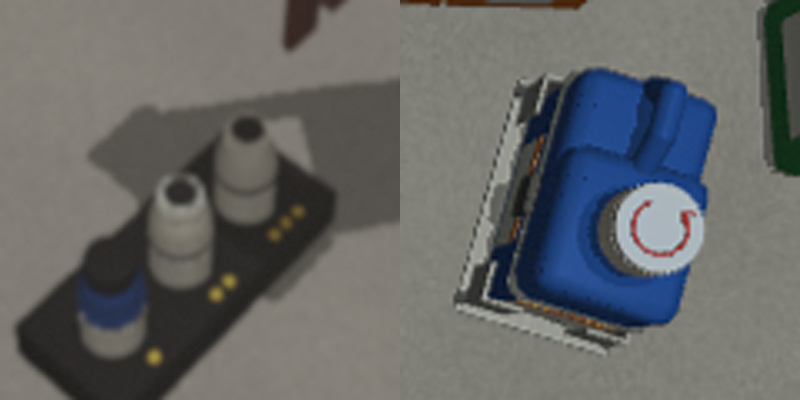

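Both bottles are seated upright in the two- and three-dot pockets, released, with the filled one unmoved. The cap's top is at about top pixel (468,179). The cradle edge gives jug x at about -14°. I'm moving over the cap with the jaws along the jug's y.

Call:
move_arm([
  [35,-190,59,0,0,-0.6,87],
  [35,-190,59,0,0,-0.6,87],
  [35,-190,59,0,0,-0.6,87],
  [35,-190,59,0,0,-0.6,87],
  [35,-190,59,0,0,-0.6,87],
])

```text
t: 16.77
ee_pos: [523.4, 47.6, 278.7]
orientation: [2.706, -1.592, -0.004]
ft_force: [1.4, 0.2, -0.3]
width: 86.7
```

Call:
move_arm([
  [35,-190,0,0,0,-0.6,87],
  [35,-190,0,0,0,-0.6,87],
  [35,-190,0,0,0,-0.6,87],
  [35,-190,0,0,0,-0.6,87],
  [35,-190,0,0,0,-0.6,87],
])

```text
t: 17.18
ee_pos: [558.5, -143.5, 277.7]
orientation: [2.113, -2.322, -0.004]
ft_force: [1.2, 0.2, -0.3]
width: 87.1
```

Call:
move_arm([
  [27,-155,0,0,0,-0.16,87],
  [27,-155,0,0,0,-0.16,87],
  [27,-155,0,0,0,-0.16,87],
  [27,-155,0,0,0,-0.16,87],
  [27,-155,0,0,0,-0.16,87],
])

```text
t: 17.6
ee_pos: [585.7, -300.4, 277.0]
orientation: [1.925, -2.48, -0.003]
ft_force: [-0.8, -0.2, 0.1]
width: 87.1
```

Call:
move_arm([
  [0,0,0,0,0,0,87],
  [0,0,0,0,0,0,87],
  [0,0,0,0,0,0,87],
  [0,0,0,0,0,0,87],
  [0,0,0,0,0,0,87],
])

```text
t: 18.02
ee_pos: [586.4, -293.9, 280.2]
orientation: [-1.934, 2.476, 0.0]
ft_force: [-0.0, 0.5, 0.0]
width: 87.2
```

Run:
```python
from h import *
np.set_printoptions(precision=2,suppress=True)
W=get_image("wrist");s=get_obs();print(s["ee_pos"],s["orientation"],s["qpos"],s["t"])
save(W,"w8.png",(160,0,480,320),1.8)
for l,z in (("neck",196),("cap_center",190)):
    for m in mark_of(W,l)[:3]: print(l,round(m["p"],2),m["location"],at_z(W,m["location"],z))
```

```text
[ 586.43 -294.08  280.37] [-1.93  2.48 -0.  ] [-0.48  0.41  1.5   0.    1.22  1.33] 18.0667
cap_center 0.66 [202.3, 320.7] [ 589.44 -296.86  190.  ]
```

View pics/w8.png

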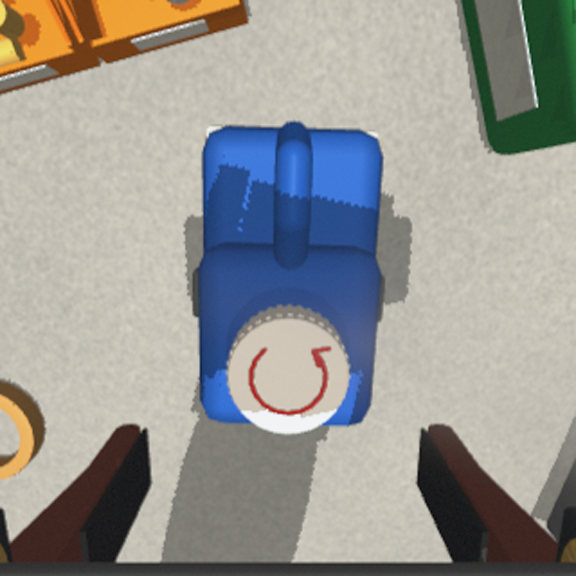

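Run:
```python
from h import *
W=get_image("wrist");print(get_obs()["ee_pos"],at_z(W,(207.8,320.6),205),at_z(W,(150/1.8,160+292/1.8),173))
print([proj(W,[588,-295.5,205])])
```

```text
[ 586.44549206 -294.64910565  280.47325541] [ 589.37492949 -297.21324133  205.        ] [ 683.28609902 -322.12525335  173.        ]
[array([318.96411563, 209.84571174])]
```

Call:
move_arm([
  [3,-2,0,0,0,0,87],
  [3,-2,-30,0,0,0,87],
  [3,-2,-65,0,0,0,87],
  [3,-2,-95,0,0,0,87],
  [3,-2,-107,0,0,0,87],
])

```text
t: 18.63
ee_pos: [587.3, -296.1, 168.9]
orientation: [1.93, -2.476, -0.008]
ft_force: [-0.7, 0.3, -0.5]
width: 86.6
```

Call:
move_arm([
  [0,0,0,0,0,0,87],
  [0,0,0,0,0,0,87],
  [0,0,0,0,0,0,87],
  [0,0,0,0,0,0,65],
  [0,0,0,0,0,0,60],
])

```text
t: 19.05
ee_pos: [590.3, -297.7, 175.2]
orientation: [-1.931, 2.476, -0.005]
ft_force: [0.2, -0.0, -0.6]
width: 77.2
```

Call:
move_arm([
  [0,0,0,0,0,0,30],
  [0,0,0,0,0,0,30],
  [0,0,0,0,0,0,30],
  [0,0,0,0,0,0,30],
  [0,0,0,0,0,0,30],
])

```text
t: 19.47
ee_pos: [589.4, -297.0, 173.5]
orientation: [-1.932, 2.477, -0.0]
ft_force: [-1.1, 1.1, 4.1]
width: 55.0
```

Run:
```python
from h import *
np.set_printoptions(precision=2,suppress=True)
S=get_image("side");s=get_obs();print(s["ee_pos"],s["orientation"],s["ft_force"],s["moment"],s["width"],s["t"])
```

```text
[ 589.45 -297.04  173.56] [-1.93  2.48 -0.  ] [0.19 2.35 3.73] [ 0.32  0.13 -0.04] 55.67900614351538 19.5167
```

Call:
move_arm([
  [0,0,0,0,0,0,30],
  [0,0,-2,0,0,0,30],
  [0,0,-4,0,0,0,30],
  [0,0,-6,0,0,0,30],
  [0,0,-7,0,0,0,30],
])

```text
t: 19.93
ee_pos: [589.6, -297.2, 167.5]
orientation: [-1.932, 2.477, -0.001]
ft_force: [-5.7, 5.0, 19.8]
width: 55.2
```

Call:
move_arm([
  [0,0,0,0,0,0,30],
  [0,0,0,0,0,0,30],
  [0,0,0,0,0,0,30],
])

```text
t: 20.18
ee_pos: [589.6, -297.1, 167.6]
orientation: [-1.932, 2.477, -0.001]
ft_force: [-4.4, 2.3, 11.5]
width: 55.3
```

The cap is pressed about 5.9 mm at 11.5 N. Turning anticlockwise.

Call:
move_arm([
  [0,0,0,0,0,0.08,30],
  [0,0,0,0,0,0.18,30],
  [0,0,0,0,0,0.28,30],
  [0,0,0,0,0,0.38,30],
  [0,0,0,0,0,0.48,30],
])

```text
t: 20.6
ee_pos: [590.3, -297.2, 167.6]
orientation: [-2.469, 1.941, -0.003]
ft_force: [0.1, 3.2, 10.5]
width: 55.4
```

Call:
move_arm([
  [0,0,0,0,0,0.1,30],
  [0,0,0,0,0,0.2,30],
  [0,0,0,0,0,0.3,30],
  [0,0,0,0,0,0.4,30],
  [0,0,0,0,0,0.5,30],
])

```text
t: 21.02
ee_pos: [590.1, -296.4, 167.6]
orientation: [-2.872, 1.27, -0.002]
ft_force: [-1.6, 7.2, 11.3]
width: 55.6
```

Call:
move_arm([
  [0,0,0,0,0,0.1,30],
  [0,0,0,0,0,0.2,30],
  [0,0,0,0,0,0.3,30],
  [0,0,0,0,0,0.4,30],
  [0,0,0,0,0,0.5,30],
])

```text
t: 21.43
ee_pos: [589.6, -295.6, 167.5]
orientation: [-3.096, 0.52, -0.0]
ft_force: [-3.4, 9.8, 13.7]
width: 55.6
```

Call:
move_arm([
  [0,0,0,0,0,0.09,30],
  [0,0,0,0,0,0.09,30],
  [0,0,0,0,0,0.09,30],
])

```text
t: 21.68
ee_pos: [589.4, -295.7, 167.5]
orientation: [-3.116, 0.386, 0.001]
ft_force: [-3.7, 9.3, 13.3]
width: 55.5
```

Run:
```python
from h import *
np.set_printoptions(precision=2,suppress=True)
T=get_image("top");s=get_obs();print(s["ee_pos"],s["orientation"],s["ft_force"],s["moment"],s["width"],s["t"])
save(get_image("wrist"),"w9.png",(160,80,480,400),1.6)
```

```text
[ 589.37 -295.72  167.55] [-3.12  0.39  0.  ] [-3.58  9.41 14.32] [1.39 0.67 0.05] 55.21056661211558 21.7333
```

View pics/w9.png

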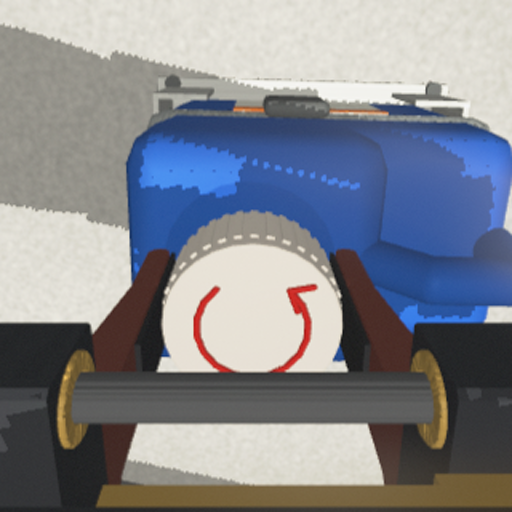

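The arrow kept its place between the fingers while the jug appears rotated 90°, so the cap turned with the grip. Lifting.

Call:
move_arm([
  [0,0,4,0,0,0,30],
  [0,0,8,0,0,0,30],
  [0,0,14,0,0,0,30],
  [0,0,22,0,0,0,30],
  [0,0,32,0,0,0,30],
])

```text
t: 22.2
ee_pos: [588.7, -297.2, 197.9]
orientation: [-3.118, 0.387, 0.003]
ft_force: [0.6, 0.1, -0.1]
width: 55.5
```

Call:
move_arm([
  [0,0,12,0,0,0,30],
  [0,0,25,0,0,0,30],
  [0,0,38,0,0,0,30],
  [0,0,50,0,0,0,30],
  [0,0,56,0,0,0,30],
])

```text
t: 22.62
ee_pos: [590.2, -297.8, 257.1]
orientation: [3.116, -0.387, 0.005]
ft_force: [-0.1, -0.3, -0.2]
width: 55.5
```

Call:
move_arm([
  [0,0,0,0,0,0,30],
  [0,0,0,0,0,0,30],
  [0,0,0,0,0,0,30],
  [0,0,0,0,0,0,30],
  [0,0,0,0,0,0,30],
])

```text
t: 23.03
ee_pos: [589.0, -297.0, 253.3]
orientation: [-3.117, 0.387, 0.002]
ft_force: [0.5, 0.1, -1.0]
width: 55.7
```

Run:
```python
from h import *
np.set_printoptions(precision=2,suppress=True)
S=get_image("side");W=get_image("wrist");T=get_image("top");s=get_obs();print(s["ee_pos"],s["orientation"],s["ft_force"],s["qvel"],s["width"],s["t"])
def crop(P,b,sz): 
    c0,r0,c1,r1=b; return cv2.resize(P["color"][r0:r1,c0:c1,::-1],sz,interpolation=cv2.INTER_CUBIC)
cv2.imwrite("pics/c10.png",np.vstack([np.hstack([crop(S,(260,250,380,370),(300,300)),crop(S,(280,50,410,180),(300,300))]),np.hstack([crop(W,(160,80,480,400),(300,300)),crop(T,(150,40,400,290),(300,300))])]))
```

```text
[ 589.15 -297.11  253.67] [-3.12  0.39  0.  ] [ 0.83  0.23 -1.43] [-0. -0. -0.  0. -0.  0.] 55.50103437630619 23.1833
```

The viewer limit is reached, so I'll check by numbers and hand in.

Run:
```python
from h import *
np.set_printoptions(precision=1,suppress=True)
S=get_image("side");W=get_image("wrist")
for l,z in (("empty_a_center",58),("filled_center",59),("tape_mid",12),("funnel_mid",50),("marker_mid",7),("cap_center",272)):
    for m in mark_of(S,l)[:4]: print("S",l,round(m["p"],2),m["location"],at_z(S,m["location"],z))
for m in mark_of(W,"cap_center")[:2]: print("W cap",round(m["p"],2),at_z(W,m["location"],272))
s=get_obs();print(s["ee_pos"],s["width"],s["qvel"])
close_job()
```

```text
S empty_a_center 0.92 [266.3, 389.2] [384.9 107.7  58. ]
S empty_a_center 0.64 [323.0, 312.5] [517.5 303.9  58. ]
S filled_center 0.9 [341.5, 293.0] [543.8 356.7  59. ]
S tape_mid 0.81 [227.8, 338.6] [538.4 -27.2  12. ]
S funnel_mid 0.68 [217.3, 255.9] [750.7  30.6  50. ]
S marker_mid 0.6 [243.5, 401.4] [366.7 -20.7   7. ]
S cap_center 0.7 [93.8, 349.2] [ 579.7 -283.3  272. ]
W cap 0.59 [ 588.2 -297.4  272. ]
[ 589.3 -297.2  254.2] 55.593547117509104 [-0. -0.  0. -0.  0. -0.]
the job is handed in; nothing more can be done
```

The whole sequence ran and the job is handed in at about 23 s of robot time. The close reported no verdict.

**What I did:** I put the nearer empty in the two-dot pocket and the other in the three-dot pocket. I then gripped the cap, pressed it about 5.9 mm (11.5 N), turned it 90° anticlockwise and lifted it.

**Cap at the end:** It is still gripped at 55.6 mm opening with the arm at rest. The fingers are 80 mm above where they gripped it. The wrist camera puts the cap about 1 mm from where I gripped it. The side camera's mark is about 17 mm away from that, but I trust it less.

**Bottles:** The last picture showed both upright and fully down, let go, with the filled bottle beside them unmoved. In the final check the network found only the two-dot one. It put that about 7 mm from my pocket estimate, and side-camera marks elsewhere were off by a similar amount or more. It did not report the three-dot one that time.

**Other objects:** The tape, funnel and filled bottle read within about 10 mm of their first marks. The marker and red look-alike did too, or their pixels barely changed.

**Checks that failed or disagreed:** The top camera put the rack about 5 mm off from the wrist and side cameras. I used the latter two, and both bottles went in cleanly apart from a brief 7 N as the second one reached the floor. My last picture could not be viewed because the 12-picture limit was reached, so the final state was checked by numbers only.

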